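# Close the stone bench's dust port with its sprung cap

## Robot

A 6-joint arm with a two-finger parallel gripper is mounted at the origin on the work surface. World frame = base frame: x ahead of the robot, y to its left, z up, the work surface at z = 0. Lengths are in m, angles in rad, forces in N, time in s.
With the tool pointing down it reaches from about 0.425 to 0.95 m from the base axis. Payload 14.7 kg.
Tool frame: the origin (TCP) lies between the finger pads; the fingertips stand 17 mm ahead of it and the grasp point (between the pads) lies 2 mm behind it; z points along the fingers, y is the line along which they close (so a half turn about z gives the same grasp; the last joint's range is limited). The gripper opens to 85 mm and grips with 20 to 120 N. Pads are 22 mm wide; open, the fingers measure 114 mm over their backs; the gripper's body (76 mm by 85 mm) begins 54 mm behind the grasp point. The pads swing forward as they close: fully open they stand 13 mm farther back than shut.
Start: joints at [1.129, 0.48, 1.596, -0, 1.065, -0.047], TCP at [0.25, 0.6, 0.248] pointing down, gripper open.
Joint ranges: [-2.75, 2.75], [-0.82, 2.05], [0.23, 2.67], [-1.56, 4.7], [0.09, 2.69], [-2.92, 2.92]. Speed limits (rad/s): [1.89, 1.89, 2.39, 3.01, 3.01, 3.01].

## Interface

Orientations are given as a unit quaternion [x, y, z, w].
In Python, from bench import robot gives the robot as it stands.
- The arm moves only by the tool carry_out, never from a script. Its argument "steps" is a list of rows, each an object with "linear": the shift along the tool's x, y, z each as a share of 20 cm, from -1 to 1, a list of three; "turn": the turn, a rotation vector about the tool's x, y, z each as a share of 180 degrees, from -1 to 1, a list of three; "gripper": the closure, from -1 (fully open) to 1 (shut). A call has 1 to 12 rows; each row is the pose to reach, as a shift and turn from the pose commanded when the call began, along the tool's axes at that moment, turning the shorter way round; what a row does not reach only later rows make up. A row lasts 1/8 s, in which the tool goes at most 62.5 mm and 10.7 degrees, less where a joint would pass 70% of its speed; a pose out of reach is approached as far as the arm can. A call with a number of a shift or a turn outside -1 to 1 is refused whole. A call with a gripper value outside its range is refused whole. The fingers move at their own pace and stop on an object; "force" is the grip in N (left out, the last holds). Time passes only in rows, so rows that repeat a pose let the fingers close. It gives the time, the measured TCP pose, the force, the opening and the grip force at its end, in the units of the state.
- robot.read_state(): the state, without advancing time (a new reading comes with each control period).
- robot.snapshot(name): name is "scene" or "side" or "wrist"; returns a dict with "frame" (480x640x3 uint8, red, green, blue), "fx", "fy", "cx", "cy" (pixels), "R" (3x3) and "t" (3): a world point X has camera coordinates R X + t; the wrist camera has in their place "tool_from_camera" (4x4, takes a point from camera to tool coordinates, whose origin is the TCP and whose axes are the flange's). Camera axes: x right, y down, z forward; pixel columns grow to the right and rows downward; lengths in m; the calibration is good to about 2 mm. A picture is of the moment at which its call begins: read the wrist's pose just before it. There is no depth.
- robot.hand_in(): hands the job in; it is judged then, once.
Trained networks look in a picture, given as the dict that the camera call returned (one of the last four; its "shot" number tells which), for a name from the list of things; names that differ only in an ending like _2 or _b are one class to them, and where a whole thing is asked for, a point or a joint stands for the part that bears it (a point fixed in the world has none). Each returns a list of dicts, best first, with "score" (0 to 1); they miss things now and then, are a little off and sometimes report something else, mostly with a low value. They report only what shows in the picture. A call takes as long as a camera call. They do not tell look-alikes from the thing itself.
- robot.search_frame(picture, label): "bbox" ([left, top, right, bottom] in pixels, round what is visible of it).
The state is a dict: "time_s": time; "q": joint angles; "dq": joint speeds; "joint_torque": joint torques, N m; "ee_pos": TCP position; "ee_rot": TCP orientation; "ft_force": force on the tool from outside, world axes, zero at the start; "moment": the same for the moment, N m; "opening": opening from 0.0 (shut) to 1.0 (fully open); "grasp_force": force on a finger pad.
Only numpy, scipy, OpenCV 4.12 (cv2) and the standard library are available. Lean on these libraries where they do the work, as an engineer would, in place of code of your own. Each camera call takes 0.05 s, during which the arm holds its last target. There are 200 camera calls.

## Task

Close the dust-extraction port on the stone-splitting bench with its sprung orange cap: pinch the cap's two yellow tabs fully together, lift it, feel for the off-centre mouth of the port, push the cap in until it squashes the rubber seal, then let go so that the tabs spring out under the metal rim and lock it level. Press gently, never harder than 25 N on the port, and do not shift the loose stone, the hammer or the white tub.

Things in the scene. Friction and masses are not known exactly. Their poses are not given: they have to be found in the camera images.
- port: Fixed round teal housing on the bench: base 140 mm across and 10 mm thick, stub 112 mm across up to 45 mm high. Origin on its axis at bench level, z up. On it is clamped an aluminium collar, 86 mm across, with an open mouth at the top. The collar is eccentric: the mouth's centre always lies 5 mm from the housing's axis, in a horizontal direction that differs each time, is not measured and has nothing to do with this yaw.
- port_rim (a point): Point on the housing's axis (so 5 mm from the mouth's centre) at the height of the collar's flat rim, 70 mm above the bench. The mouth is 62 mm in diameter. A black rubber seal ring, 37 to 41 mm from the mouth's centre, stands 4 mm above the rim; it begins to yield at about 3 N and is squashed flush at about 6 N.
- port_lip (a point): Point on the housing's axis at the underside of the mouth's square inward lip, 65 mm above the bench (the lip is 5 mm thick). Beneath it the bore is 74 mm wide, down to a dark screen 45 mm above the bench.
- cap: Loose orange cap, about 0.1 kg, standing upright on its nose. Origin at the centre of the nose's underside, z up. Nose 59 mm in diameter, 14 mm long, bottom edge chamfered 1.5 mm; flange above it 82 mm in diameter, 4 mm thick. With free teeth it cannot enter the mouth. Locked, the seal holds its teeth up against the lip and this origin is about 58.5 mm above the bench.
- cap_flange (a point): Centre of the flange's upper face, 18 mm above the cap's origin. From it two yellow tabs rise 30 mm, at the cap's +y and -y sides, each 24 mm wide (along the cap's x) and 5 mm thick; 52 mm over their outer faces when free, 40 mm when fully pinched.
- tab_left (a joint): Slide of the tab at the cap's +y side towards the centre: 0 m sprung out, 0.006 m fully pinched (hard stop); about 5 N at 0, 10 N at the stop. It carries a square black tooth, 16 mm wide, 3.5 to 6.5 mm above the cap's origin, reaching 35 mm from the cap's axis when free, 29 mm when pinched. With the flange on the rim the tooth is 2.5 mm below the lip.
- tab_right (a joint): The same for the tab and tooth at the cap's -y side.
- stone: loose piece of pale marble, 50 x 40 x 18 mm, origin at the centre of its underside; leave alone
- hammer: loose hammer, about 280 mm long, lying crosswise (along y) on the bench beyond the work; leave alone
- tub: loose open white tub of stone chips, 130 x 100 x 70 mm, beyond the work, origin under its centre; leave alone
Things that resemble listed ones, but are neither listed nor needed, are in the scene too. Several things look just like the cap: the one meant starts farthest to the robot's right.

How it is judged:
By the outcome, as a careful person would: the job done as asked, in the order asked, and still so for the second after the job is handed in, with the robot touching nothing.
It also fails if it takes over 61 s, if anything falls off the work surface, if the arm or the gripper's body presses on something with over 40 N, if the wrist force passes 120 N, or if a joint passes its speed limit or range.

## Working session

There is one attempt and no reset: what is moved stays moved. The work goes in short steps, Python scripts to look and compute and a tool call to move; the robot and the scene stay as the last step left them, time stands still between calls to the robot, and variables do not carry over. Pictures are saved under pics/ and viewed, at most 10 in all, crops included, and the job is handed in when it is done.

Besides the shell and the picture viewer there is one more tool, called as name(argument=value, ...) on one line, values as JSON. carry_out: Moves the arm, as the interface text tells. Its arguments: {"type":"object","properties":{"steps":{"type":"array","items":{"type":"object","properties":{"linear":{"type":"array","items":{"type":"number"}},"turn":{"type":"array","items":{"type":"number"}},"gripper":{"type":"number"}}}},"force":{"type":"number"}},"required":["steps"]}

```bash
mkdir -p pics; ls; python3 - <<'E'
from bench import robot
import cv2
s=robot.read_state();print(s)
for n in("scene","side"):
    p=robot.snapshot(n);cv2.imwrite(f"pics/{n}0.png",p["frame"][:,:,::-1])
    print(n,p["fx"],p["cx"],p["cy"],p["R"],p["t"])
    for l in("port","cap","tab_left","stone","hammer","tub"):
        print(l,[( [round(v) for v in d["bbox"]],round(d["score"],2)) for d in robot.search_frame(p,l)])
E
```

```text
pics
{'time_s': 0.0, 'q': array([ 1.12937418e+00,  4.80842824e-01,  1.59684397e+00, -1.22976329e-06,
        1.06513860e+00, -4.65992038e-02]), 'dq': array([ 9.88759582e-04, -6.66873765e-04, -2.13331833e-05, -1.54307243e-04,
        5.24855830e-04,  4.62523611e-04]), 'joint_torque': array([ 1.05405008e-03, -9.50665069e+01, -4.30197251e+01, -8.23015341e-06,
        1.20352264e-02, -2.86614738e-05]), 'ee_pos': array([0.24983287, 0.59964732, 0.24767641]), 'ee_rot': array([ 1.96131407e-01,  9.80577428e-01, -5.98241806e-04, -1.48391150e-04]), 'ft_force': array([0.28897484, 0.26192627, 1.31562974]), 'moment': array([-0.00709398,  0.03371125,  0.04150764]), 'grasp_force': 0.0, 'opening': 1.0038141804064895}
scene 438.0481591249666 320.2455432414083 235.1773881244427 [[ 3.40221436e-01  9.40345172e-01  5.75621367e-04]
 [ 5.50222803e-01 -1.98576792e-01 -8.11062343e-01]
 [-7.62564254e-01  2.76257515e-01 -5.84959438e-01]] [-0.2496014  -0.25580175  1.47791081]
port [([159, 232, 222, 292], 0.6)]
cap [([415, 210, 451, 236], 0.82), ([426, 240, 466, 271], 0.77), ([373, 226, 406, 245], 0.59), ([387, 189, 417, 214], 0.58)]
tab_left [([443, 251, 456, 268], 0.66), ([427, 205, 433, 218], 0.39), ([391, 194, 396, 211], 0.39)]
stone [([280, 231, 302, 247], 0.79)]
hammer [([140, 298, 284, 361], 0.97)]
tub [([342, 264, 413, 341], 0.61)]
side 556.3177476171692 311.4014779056379 241.2983522909566 [[-0.99919186 -0.0369549   0.01581046]
 [-0.03157189  0.47812825 -0.87772239]
 [ 0.02487672 -0.87751223 -0.47890859]] [0.62765662 0.05910143 1.01176766]
port [([368, 249, 401, 272], 0.5)]
cap [([224, 346, 284, 403], 0.98), ([315, 315, 369, 366], 0.68), ([414, 361, 479, 422], 0.64)]
tab_left [([328, 331, 348, 365], 0.83), ([234, 353, 241, 380], 0.65), ([436, 362, 453, 382], 0.55), ([363, 382, 373, 413], 0.5)]
stone [([369, 247, 400, 274], 0.74), ([314, 316, 370, 363], 0.17)]
hammer [([233, 179, 275, 236], 0.77)]
tub [([160, 238, 255, 307], 0.77)]
```

View pics/scene0.png

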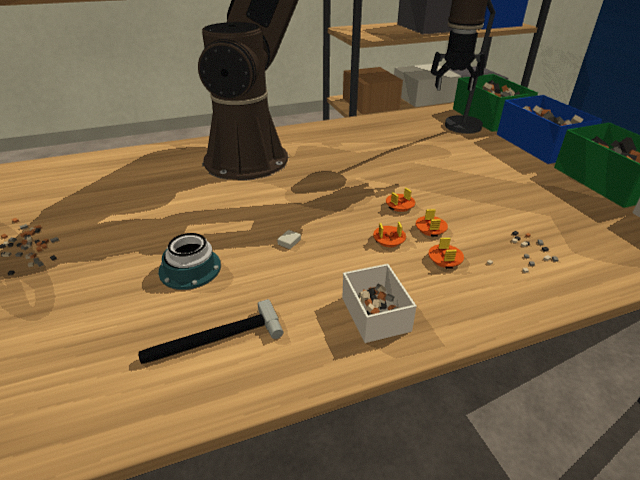

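View pics/side0.png

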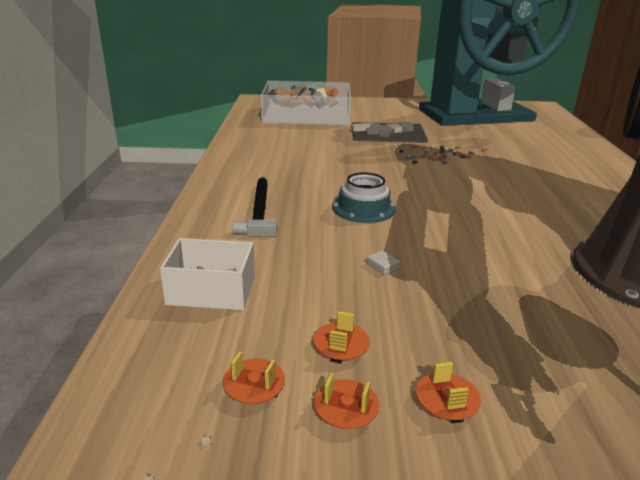

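Four look-alike caps: scene (400,202), (431,226), (390,236), (446,256), which are side (448,395), (347,403), (341,341), (254,380). The side camera looks along -y, so the one farthest to the robot's right is side (341,341) = scene (390,236). I'll check that with numbers and one crop.

```bash
cat > h.py <<'E'
import numpy as np, cv2
from scipy.spatial.transform import Rotation as Ro
from bench import robot
def wristRT(p,s):
    T=np.eye(4);T[:3,:3]=Ro.from_quat(s["ee_rot"]).as_matrix();T[:3,3]=s["ee_pos"]
    M=np.linalg.inv(T@np.array(p["tool_from_camera"]));return M[:3,:3],M[:3,3]
def onz(p,uv,z,RT=None):
    R,t=RT or (np.array(p["R"]),np.array(p["t"]))
    d=R.T@np.array([(uv[0]-p["cx"])/p["fx"],(uv[1]-p["cy"])/p["fy"],1]);c=-R.T@t
    return (c+d*(z-c[2])/d[2])[:2]
def colour(p,lo,hi,box):
    """contours in HSV range within box"""
    f=p["frame"];m=cv2.inRange(cv2.cvtColor(f,cv2.COLOR_RGB2HSV),lo,hi)
    k=np.zeros_like(m);a,b,c,d=map(int,box);k[b:d,a:c]=m[b:d,a:c];return k
E
python3 - <<'E'
from h import *
S=robot.snapshot("scene");D=robot.snapshot("side")
for n,p,L in(("scene",S,[(400,202),(431,226),(390,236),(446,256)]),("side",D,[(448,396),(347,403),(341,341),(254,380)])):
    print(n,[onz(p,u,.018).round(3) for u in L])
print("port rim",onz(S,(189,249),.07),onz(D,(366,183),.07))
print("tub",onz(S,(379,315),.0),"stone",onz(S,(289,240),.018),onz(D,(383,262),.018))
a=cv2.resize(D["frame"][300:375,300:385],(400,353),interpolation=2);b=cv2.resize(S["frame"][210:255,360:420],(400,300),interpolation=2)
cv2.imwrite("pics/c.png",np.hstack([a,np.vstack([b,np.zeros((53,400,3),np.uint8)])])[:,:,::-1])
E
```

```text
scene [array([0.446, 0.34 ]), array([0.578, 0.359]), array([0.582, 0.24 ]), array([0.698, 0.326])]
side [array([0.442, 0.35 ]), array([0.57 , 0.369]), array([0.577, 0.247]), array([0.691, 0.334])]
port rim [ 0.53817729 -0.23566556] [ 0.52107237 -0.22032059]
tub [0.79953617 0.10410108] stone [ 0.51239611 -0.00159705] [0.49916511 0.02006389]
```

View pics/c.png

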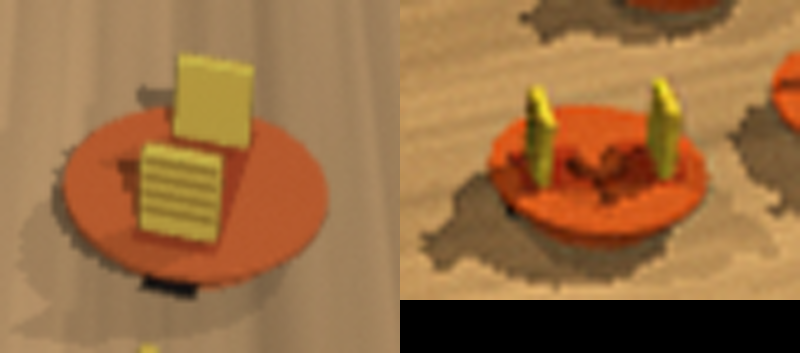

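The crop shows the chosen cap with both tabs: side near tab about (338,341), far tab (345,320). The tab axis is roughly along world y. Moving over it now.

carry_out(steps=[{"linear": [-0.5, -0.25, 0], "gripper": -1}, {"linear": [-1, -0.5, 0]}, {"linear": [-1, -0.5, 0]}, {"linear": [-1, -0.5, 0]}, {"linear": [-1, -0.5, 0]}])

```text
validation failed for argument at $.st...
```

carry_out(steps=[{"linear": [-0.5, -0.25, 0], "gripper": -1}, {"linear": [-1, -0.5, 0]}, {"linear": [-1, -0.5, 0]}, {"linear": [-1, -0.5, 0]}, {"linear": [-1, -0.5, 0]}])

```text
validation failed for argument at $.st...
```

```bash
python3 - <<'E'
from h import *
s=robot.read_state();p=robot.snapshot("wrist");cv2.imwrite("pics/w1.png",p["frame"][:,:,::-1])
print(s["ee_pos"],s["ee_rot"],s["time_s"],p["fx"],p["cx"],p["cy"],np.array(p["tool_from_camera"]).round(3).tolist())
RT=wristRT(p,s)
for l in("cap","tab_left"):
  for d in robot.search_frame(p,l):
    b=d["bbox"];u=((b[0]+b[2])/2,(b[1]+b[3])/2);print(l,np.round(b),round(d["score"],2),onz(p,u,.018,RT).round(4))
E
```

```text
[0.24996181 0.59998862 0.24829747] [ 1.96103866e-01  9.80583129e-01 -7.88959319e-06 -4.03816077e-06] 0.8 405.0910475428612 317.5270544868601 235.5307513075188 [[-0.001, -0.954, -0.298, 0.076], [1.0, -0.001, -0.001, -0.001], [0.0, -0.298, 0.954, -0.126], [0.0, 0.0, 0.0, 1.0]]
cap [179. 415. 205. 449.] 0.64 [0.4356 0.3738]
```

View pics/w1.png

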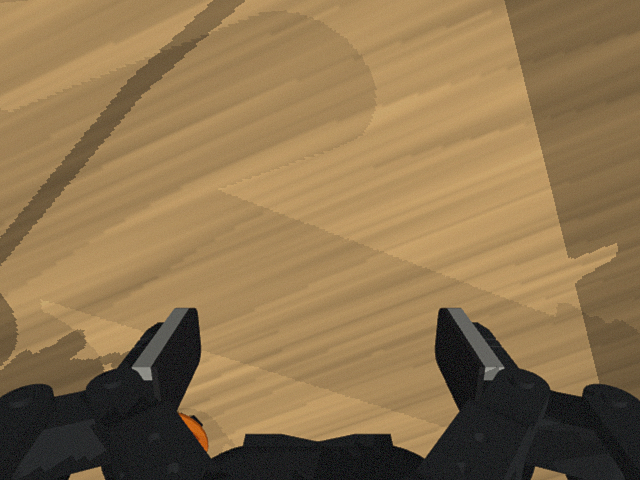

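That picture shows only bench and the open fingers (tips at about (165,340) and (475,340)), so the arm didn't move. Rows need all their keys.

carry_out(steps=[{"linear": [-1, -0.5, 0], "turn": [0, 0, 0], "gripper": -1}, {"linear": [-1, -0.5, 0], "turn": [0, 0, 0], "gripper": -1}, {"linear": [-1, -0.5, 0], "turn": [0, 0, 0], "gripper": -1}, {"linear": [-1, -0.5, 0], "turn": [0, 0, 0], "gripper": -1}, {"linear": [-1, -0.5, 0], "turn": [0, 0, 0], "gripper": -1}], force=40)

```text
time_s: 1.58
ee_pos: [0.3978, 0.4289, 0.2485]
ee_rot: [0.198, 0.98, -0.0, 0.0]
ft_force: [1.2, -0.1, -0.0]
opening: 1.0
grasp_force: 0.0
```

carry_out(steps=[{"linear": [-0.9, -0.5, 0], "turn": [0, 0, 0], "gripper": -1}, {"linear": [-0.9, -0.5, 0], "turn": [0, 0, 0], "gripper": -1}, {"linear": [-0.9, -0.5, 0], "turn": [0, 0, 0], "gripper": -1}, {"linear": [-0.9, -0.5, 0], "turn": [0, 0, 0], "gripper": -1}, {"linear": [-0.9, -0.5, 0], "turn": [0, 0, 0], "gripper": -1}, {"linear": [-0.9, -0.5, 0], "turn": [0, 0, 0], "gripper": -1}])

```text
time_s: 2.33
ee_pos: [0.523, 0.2704, 0.2482]
ee_rot: [0.196, 0.981, 0.0, -0.0]
ft_force: [0.5, -0.2, -0.1]
opening: 1.0
grasp_force: 0.0
```

```bash
python3 - <<'E'
from h import *
s=robot.read_state();p=robot.snapshot("wrist");cv2.imwrite("pics/w2.png",p["frame"][:,:,::-1])
print(s["ee_pos"],s["ee_rot"],s["time_s"],s["ft_force"])
RT=wristRT(p,s)
for l in("cap","tab_left"):
  for d in robot.search_frame(p,l):
    b=d["bbox"];u=((b[0]+b[2])/2,(b[1]+b[3])/2);print(l,np.round(b),round(d["score"],2),onz(p,u,.018,RT).round(4))
m=colour(p,(22,120,80),(35,255,255),(0,0,640,480))
n,_,st,c=cv2.connectedComponentsWithStats(m)
for i in range(1,n):
    if st[i,4]>40: print("yellow",st[i],c[i].round(1),onz(p,c[i],.045,RT).round(4))
E
```

```text
[0.52299879 0.2704135  0.24823022] [ 1.95686933e-01  9.80666387e-01  7.50759432e-05 -2.37566295e-04] 2.325 [ 0.46496937 -0.16438445 -0.12666688]
cap [393. 296. 482. 373.] 0.94 [0.6963 0.3265]
cap [269. 220. 354. 298.] 0.85 [0.574  0.2419]
cap [313.  20. 415. 125.] 0.68 [0.4404 0.3446]
cap [391. 164. 479. 251.] 0.59 [0.5707 0.364 ]
tab_left [329.  76. 354. 104.] 0.87 [0.4457 0.3228]
tab_left [422. 177. 459. 196.] 0.78 [0.5544 0.3742]
tab_left [335. 249. 344. 283.] 0.71 [0.5905 0.2635]
tab_left [428. 350. 438. 374.] 0.54 [0.7251 0.3127]
yellow [378  35  27  34 468] [391.3  52. ] [0.4358 0.365 ]
yellow [330  75  23  30 273] [340.6  89.7] [0.4458 0.3204]
yellow [422 179  38  14 383] [440.3 185. ] [0.5456 0.3687]
yellow [424 230  37  17 455] [441.5 237.8] [0.5894 0.3559]
yellow [332 247  11  35 207] [336.7 264.2] [0.5775 0.2645]
yellow [279 255  12  35 294] [284.8 272.1] [0.5669 0.2197]
yellow [427 308  13  20 136] [433.4 314.9] [0.6569 0.327 ]
yellow [428 350  13  22 120] [433.6 360.2] [0.7024 0.3127]
```

View pics/w2.png

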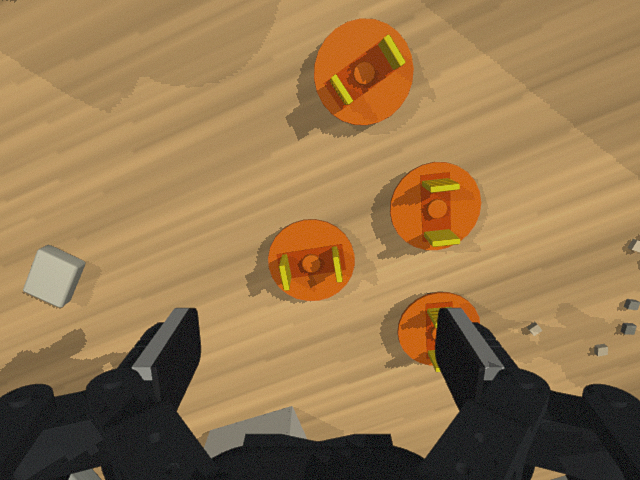

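The wrist view shows the target at (311,260) with tabs at (285,272) and (337,264). The look-alikes are at (364,72), (435,206) and (437,330), and the stone at (53,275). Next I go above the target, aligned, and look closer.

carry_out(steps=[{"linear": [-0.29, -0.034, 0.5], "turn": [0, 0, -0.052], "gripper": -1}, {"linear": [-0.29, -0.034, 0.5], "turn": [0, 0, -0.052], "gripper": -1}, {"linear": [-0.29, -0.034, 0.5], "turn": [0, 0, -0.052], "gripper": -1}, {"linear": [-0.29, -0.034, 0.5], "turn": [0, 0, -0.052], "gripper": -1}])

```text
time_s: 2.98
ee_pos: [0.5744, 0.2414, 0.1488]
ee_rot: [0.115, 0.993, 0.0, -0.0]
ft_force: [-0.5, 0.8, 0.7]
opening: 1.003
grasp_force: 0.0
```

```bash
cat > tabs.py <<'E'
from h import *
s=robot.read_state();p=robot.snapshot("wrist")
RT=wristRT(p,s);Rt=Ro.from_quat(s["ee_rot"]).as_matrix()
print(s["ee_pos"],s["ee_rot"],s["time_s"],s["ft_force"])
hsv=(22,120,80),(35,255,255)
n,_,st,c=cv2.connectedComponentsWithStats(colour(p,*hsv,(0,0,640,480)))
for i in range(1,n):
    if st[i,4]>60: print("yellow",st[i],onz(p,c[i],.040,RT).round(4))
m=colour(p,(3,150,60),(17,255,255),(0,0,640,480))|colour(p,*hsv,(0,0,640,480))
m=cv2.morphologyEx(m,cv2.MORPH_CLOSE,np.ones((7,7)))
for k in cv2.findContours(m,0,1)[0]:
    if cv2.contourArea(k)>1500:
        e=cv2.fitEllipse(cv2.convexHull(k));q=onz(p,e[0],.018,RT);print("flange",np.round(e[0]),np.round(e[1]),q.round(4),"tool delta",(Rt.T@(np.r_[q,0.04]-s["ee_pos"])).round(4))
cv2.imwrite("pics/w_tabs.png",p["frame"][:,:,::-1])
E
python3 tabs.py
```

```text
[0.57443914 0.24141703 0.14879817] [ 1.15269655e-01  9.93334233e-01  8.10886053e-05 -2.65645097e-05] 2.975 [-0.51799745  0.83396168  0.70935967]
yellow [495 141  65  14 685] [0.5476 0.3692]
yellow [482 215  60  22 880] [0.592  0.3559]
yellow [274 216  13  50 558] [0.569  0.2183]
yellow [351 216  13  50 558] [0.5798 0.2637]
yellow [481 324  35  30 355] [0.6675 0.3423]
flange [482. 342.] [82. 98.] [0.6839 0.3366] tool delta [-0.0848  0.1177  0.1088]
flange [319. 230.] [119. 123.] [0.5739 0.2411] tool delta [ 0.0004 -0.0005  0.1088]
flange [506. 180.] [122. 136.] [0.5694 0.3646] tool delta [0.0331 0.1187 0.1088]
flange [445. -35.] [141. 159.] [0.4427 0.3435] tool delta [0.1516 0.0692 0.1088]
```

Well aligned: offset under 1 mm, tabs level in the image. Descend and pinch.

carry_out(steps=[{"linear": [0, -0.002, 0.3], "turn": [0, 0, 0], "gripper": -1}, {"linear": [0, -0.002, 0.48], "turn": [0, 0, 0], "gripper": -1}, {"linear": [0, -0.002, 0.53], "turn": [0, 0, 0], "gripper": -1}, {"linear": [0, -0.002, 0.53], "turn": [0, 0, 0], "gripper": -1}, {"linear": [0, -0.002, 0.53], "turn": [0, 0, 0], "gripper": 1}, {"linear": [0, -0.002, 0.53], "turn": [0, 0, 0], "gripper": 1}, {"linear": [0, -0.002, 0.53], "turn": [0, 0, 0], "gripper": 1}, {"linear": [0, -0.002, 0.53], "turn": [0, 0, 0], "gripper": 1}, {"linear": [0, -0.002, 0.53], "turn": [0, 0, 0], "gripper": 1}, {"linear": [0, -0.002, 0.53], "turn": [0, 0, 0], "gripper": 1}], force=45)

```text
time_s: 4.28
ee_pos: [0.5757, 0.2406, 0.0444]
ee_rot: [0.116, 0.993, 0.001, 0.001]
ft_force: [-3.4, -2.4, 23.3]
opening: 0.433
grasp_force: 43.1
```

The 23 N upward is the swing of the closing pads pressing the cap on the bench; lifting relieves it.

carry_out(steps=[{"linear": [0, 0, -0.02], "turn": [0, 0, 0], "gripper": 1}, {"linear": [0, 0, -0.1], "turn": [0, 0, 0], "gripper": 1}, {"linear": [0, 0, -0.35], "turn": [0, 0, 0], "gripper": 1}, {"linear": [0, 0, -0.6], "turn": [0, 0, 0], "gripper": 1}, {"linear": [0, 0, -0.6], "turn": [0, 0, 0], "gripper": 1}, {"linear": [0, 0, -0.6], "turn": [0, 0, 0], "gripper": 1}])

```text
time_s: 5.03
ee_pos: [0.5745, 0.2402, 0.1627]
ee_rot: [0.115, 0.993, 0.0, 0.0]
ft_force: [0.1, 0.1, -1.8]
opening: 0.426
grasp_force: 46.1
```

```bash
cat > lk.py <<'E'
from h import *
import sys
n=sys.argv[1]
s=robot.read_state();print(s["ee_pos"],s["ee_rot"],s["time_s"],s["ft_force"],s["opening"],s["grasp_force"])
w=robot.snapshot("wrist");d=robot.snapshot("side")
a=w["frame"][120:480,80:560];R,t=np.array(d["R"]),np.array(d["t"]);q=R@s["ee_pos"]+t
u,v=int(d["fx"]*q[0]/q[2]+d["cx"]),int(d["fy"]*q[1]/q[2]+d["cy"]);u=max(60,min(u,580));v=max(70,min(v,400))
b=cv2.resize(d["frame"][v-70:v+80,u-60:u+60],(288,360),interpolation=2)
print("side crop origin",u-60,v-70);cv2.imwrite(f"pics/{n}.png",np.hstack([a,b])[:,:,::-1])
E
python3 lk.py lift
```

```text
[0.57448826 0.24019139 0.16271466] [1.15497324e-01 9.93307768e-01 1.05150532e-04 1.87788902e-04] 5.025 [ 0.06487945  0.12875783 -1.84314316] 0.42649717263583375 46.108404994010925
side crop origin 287 181
```

View pics/lift.png

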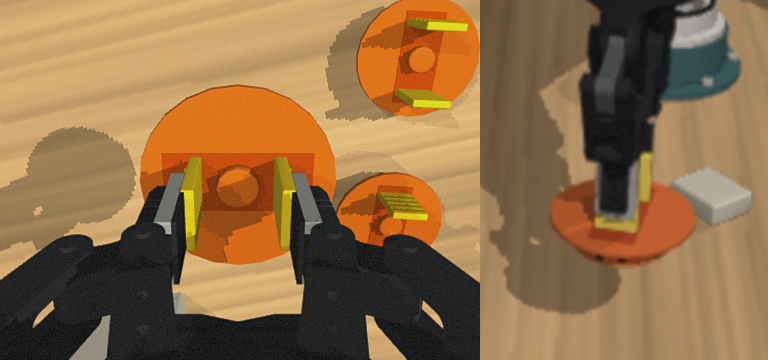

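The cap is held level: wrist picture flange centre about (318,290) with both tabs pinched between the pads. The side view shows it free of the bench. Carry it to a place from which the wrist camera sees the mouth.

carry_out(steps=[{"linear": [-0.1, -0.28, -0.19], "turn": [0, 0, 0], "gripper": 1}, {"linear": [-0.2, -0.55, -0.19], "turn": [0, 0, 0], "gripper": 1}, {"linear": [-0.29, -0.8, -0.19], "turn": [0, 0, 0], "gripper": 1}, {"linear": [-0.38, -1, -0.19], "turn": [0, 0, 0], "gripper": 1}])

```text
time_s: 5.62
ee_pos: [0.6021, 0.026, 0.1992]
ee_rot: [0.116, 0.993, -0.0, -0.001]
ft_force: [0.3, 0.3, -1.4]
opening: 0.421
grasp_force: 46.1
```

carry_out(steps=[{"linear": [-0.1, -0.28, 0], "turn": [0, 0, 0], "gripper": 1}, {"linear": [-0.2, -0.55, 0], "turn": [0, 0, 0], "gripper": 1}, {"linear": [-0.29, -0.8, 0], "turn": [0, 0, 0], "gripper": 1}, {"linear": [-0.38, -1, 0], "turn": [0, 0, 0], "gripper": 1}])

```text
time_s: 6.12
ee_pos: [0.6301, -0.186, 0.1989]
ee_rot: [0.116, 0.993, 0.0, -0.001]
ft_force: [-0.6, 0.5, -1.2]
opening: 0.425
grasp_force: 46.1
```

carry_out(steps=[{"linear": [-0.11, -0.2, 0], "turn": [0, 0, 0], "gripper": 1}, {"linear": [-0.11, -0.35, 0], "turn": [0, 0, 0], "gripper": 1}, {"linear": [-0.11, -0.35, 0], "turn": [0, 0, 0], "gripper": 1}, {"linear": [-0.11, -0.35, 0], "turn": [0, 0, 0], "gripper": 1}, {"linear": [-0.11, -0.35, 0], "turn": [0, 0, 0], "gripper": 1}])

```text
time_s: 6.75
ee_pos: [0.6362, -0.2561, 0.1999]
ee_rot: [0.115, 0.993, 0.0, -0.0]
ft_force: [0.0, 0.1, -1.5]
opening: 0.426
grasp_force: 46.1
```

```bash
python3 - <<'E'
from h import *
s=robot.read_state();print(s["ee_pos"],s["ee_rot"],s["time_s"],s["ft_force"],s["opening"],s["grasp_force"])
p=robot.snapshot("wrist");cv2.imwrite("pics/port.png",p["frame"][:,:,::-1]);np.save("port.npy",p["frame"])
print([ (d["bbox"],d["score"]) for d in robot.search_frame(p,"port")])
E
```

```text
[ 0.63618395 -0.25607978  0.19989359] [ 1.15004112e-01  9.93364922e-01  1.87780293e-04 -3.87220362e-04] 6.75 [ 0.03592156  0.11330689 -1.52975024] 0.4264495811901644 46.11886203289032
[([201.6, 1.2, 394.6, 153.3], 0.71)]
```

View pics/port.png

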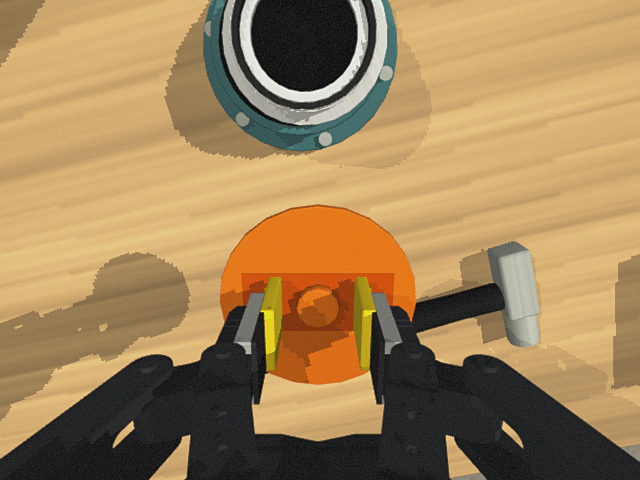

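The wrist picture shows the mouth's dark disc at about (304,33) and the cap's flange at (318,295); the hammer lies to the right at (515,295). I'll shift 34 mm so the camera sits straight above the mouth, then fit both circles.

carry_out(steps=[{"linear": [0.17, -0.03, 0], "turn": [0, 0, 0], "gripper": 1}, {"linear": [0.17, -0.03, 0], "turn": [0, 0, 0], "gripper": 1}, {"linear": [0.17, -0.03, 0], "turn": [0, 0, 0], "gripper": 1}, {"linear": [0.17, -0.03, 0], "turn": [0, 0, 0], "gripper": 1}])

```text
time_s: 7.35
ee_pos: [0.6025, -0.2551, 0.2004]
ee_rot: [0.115, 0.993, -0.0, 0.0]
ft_force: [0.2, -0.0, -2.1]
opening: 0.423
grasp_force: 46.1
```

```bash
cat > fit.py <<'E'
from h import *
from scipy.optimize import least_squares
s=robot.read_state();p=robot.snapshot("wrist");f=p["frame"]
RT=wristRT(p,s);Rt=Ro.from_quat(s["ee_rot"]).as_matrix()
print(s["ee_pos"],s["ee_rot"],s["time_s"])
def circ(P):
    r=least_squares(lambda c:np.hypot(P[:,0]-c[0],P[:,1]-c[1])-c[2],np.r_[np.median(P,0),.03],loss="soft_l1",f_scale=.0005)
    return r.x, np.abs(r.fun).mean()*1e3
g=cv2.GaussianBlur(cv2.cvtColor(f,cv2.COLOR_RGB2GRAY),(3,3),0)
m=cv2.inRange(g,0,90);m[200:]=0
for k in cv2.findContours(m,cv2.RETR_LIST,1)[0]:
    if cv2.contourArea(k)>3000:
        P=np.array([onz(p,u,.07,RT) for u in k[:,0].astype(float)]);c,e=circ(P)
        print("dark contour: centre",c[:2].round(4),"r",c[2].round(4),"resid mm",round(e,2),cv2.boundingRect(k),"tool delta mm",(Rt.T@(np.r_[c[:2],0]-s["ee_pos"]*[1,1,0])*1e3).round(1))
m=colour(p,(3,150,60),(17,255,255),(150,170,490,330));m=cv2.morphologyEx(m,cv2.MORPH_OPEN,np.ones((3,3)))
k=max(cv2.findContours(m,0,1)[0],key=cv2.contourArea)
h=cv2.convexHull(k)[:,0].astype(float);zt=s["ee_pos"][2]-.0263
hull=cv2.findContours(cv2.fillConvexPoly(np.zeros_like(m),cv2.convexHull(k),255),0,1)[0][0][:,0].astype(float)
hull=hull[hull[:,1]<290]
P=np.array([onz(p,u,zt,RT) for u in hull]);P=P-s["ee_pos"][:2];c,e=circ(P)
print("flange tool offset mm",(Rt.T@np.r_[c[:2],0]*1e3).round(1),"r",c[2].round(4),round(e,2))
cv2.imwrite("pics/fit.png",f[:,:,::-1])
E
python3 fit.py
```

```text
[ 0.60247977 -0.25509431  0.20042944] [ 1.15250016e-01  9.93336460e-01 -9.87890340e-05  3.17383266e-04] 7.35
dark contour: centre [ 0.5197 -0.238 ] r 0.0301 resid mm 0.15 (265, 39, 102, 108) tool delta mm [84.5 -2.3 -0.1]
dark contour: centre [ 0.5198 -0.2382] r 0.0373 resid mm 0.14 (253, 26, 126, 133) tool delta mm [84.3 -2.5 -0.1]
dark contour: centre [ 0.5196 -0.2381] r 0.0409 resid mm 0.15 (247, 18, 138, 147) tool delta mm [84.5 -2.4 -0.1]
flange tool offset mm [ 1.  -1.1 -0. ] r 0.0403 0.12
```

Mouth at (0.5197, -0.2381); the three concentric fits agree (seal radii 37.3 and 40.9 mm). The cap sits at (1.0, -1.1) mm in the tool, so the relative shift is (83.4, -1.3) mm. Go above it, then down to just over the rim.

carry_out(steps=[{"linear": [0.2, -0.0065, 0], "turn": [0, 0, 0], "gripper": 1}, {"linear": [0.417, -0.0065, 0], "turn": [0, 0, 0], "gripper": 1}, {"linear": [0.417, -0.0065, 0.15], "turn": [0, 0, 0], "gripper": 1}, {"linear": [0.417, -0.0065, 0.3], "turn": [0, 0, 0], "gripper": 1}, {"linear": [0.417, -0.0065, 0.38], "turn": [0, 0, 0], "gripper": 1}, {"linear": [0.417, -0.0065, 0.38], "turn": [0, 0, 0], "gripper": 1}, {"linear": [0.417, -0.0065, 0.38], "turn": [0, 0, 0], "gripper": 1}])

```text
time_s: 8.28
ee_pos: [0.5209, -0.2376, 0.1251]
ee_rot: [0.115, 0.993, -0.0, 0.0]
ft_force: [0.3, -0.5, -0.8]
opening: 0.424
grasp_force: 46.1
```

```bash
python3 lk.py over
```

```text
[ 0.52092573 -0.23755726  0.12505094] [ 1.15403408e-01  9.93318573e-01 -1.91811826e-04  4.79287315e-04] 8.275 [ 0.28507075 -0.5496179  -0.84504126] 0.4236880094966939 46.1355060338974
side crop origin 307 85
```

View pics/over.png

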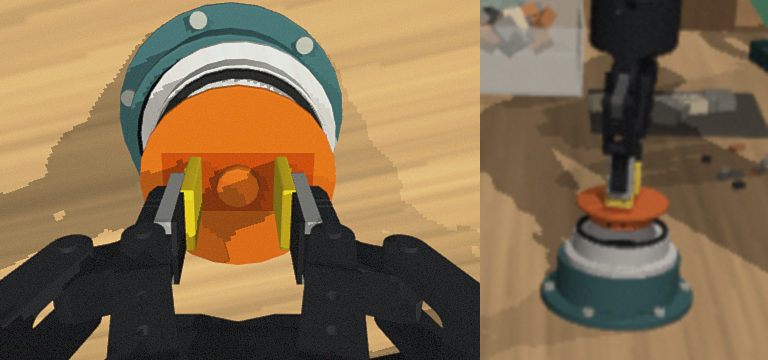

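The wrist and side pictures show the cap level just above the collar, centred on it. Descend in small steps, reading the force.

carry_out(steps=[{"linear": [0, 0, 0.02], "turn": [0, 0, 0], "gripper": 1}, {"linear": [0, 0, 0.04], "turn": [0, 0, 0], "gripper": 1}, {"linear": [0, 0, 0.045], "turn": [0, 0, 0], "gripper": 1}, {"linear": [0, 0, 0.045], "turn": [0, 0, 0], "gripper": 1}, {"linear": [0, 0, 0.05], "turn": [0, 0, 0], "gripper": 1}, {"linear": [0, 0, 0.05], "turn": [0, 0, 0], "gripper": 1}])

```text
time_s: 9.12
ee_pos: [0.5203, -0.2373, 0.1143]
ee_rot: [0.115, 0.993, -0.0, 0.0]
ft_force: [0.3, -0.0, 0.1]
opening: 0.428
grasp_force: 46.1
```

carry_out(steps=[{"linear": [0, 0, 0.0025], "turn": [0, 0, 0], "gripper": 1}, {"linear": [0, 0, 0.005], "turn": [0, 0, 0], "gripper": 1}, {"linear": [0, 0, 0.005], "turn": [0, 0, 0], "gripper": 1}])

```text
time_s: 9.5
ee_pos: [0.5203, -0.2373, 0.1133]
ee_rot: [0.115, 0.993, 0.0, -0.0]
ft_force: [-0.2, -0.1, -0.9]
opening: 0.425
grasp_force: 46.1
```

carry_out(steps=[{"linear": [0, 0, 0.0025], "turn": [0, 0, 0], "gripper": 1}, {"linear": [0, 0, 0.005], "turn": [0, 0, 0], "gripper": 1}, {"linear": [0, 0, 0.005], "turn": [0, 0, 0], "gripper": 1}])

```text
time_s: 9.88
ee_pos: [0.5202, -0.2373, 0.1123]
ee_rot: [0.115, 0.993, 0.0, -0.0]
ft_force: [-0.2, -0.1, -1.4]
opening: 0.426
grasp_force: 46.1
```

carry_out(steps=[{"linear": [0, 0, 0.0025], "turn": [0, 0, 0], "gripper": 1}, {"linear": [0, 0, 0.005], "turn": [0, 0, 0], "gripper": 1}, {"linear": [0, 0, 0.005], "turn": [0, 0, 0], "gripper": 1}])

```text
time_s: 10.25
ee_pos: [0.5202, -0.2373, 0.1112]
ee_rot: [0.115, 0.993, 0.0, -0.0]
ft_force: [0.2, -0.6, -1.0]
opening: 0.423
grasp_force: 46.1
```

carry_out(steps=[{"linear": [0, 0, 0.0025], "turn": [0, 0, 0], "gripper": 1}, {"linear": [0, 0, 0.005], "turn": [0, 0, 0], "gripper": 1}, {"linear": [0, 0, 0.0075], "turn": [0, 0, 0], "gripper": 1}, {"linear": [0, 0, 0.01], "turn": [0, 0, 0], "gripper": 1}, {"linear": [0, 0, 0.01], "turn": [0, 0, 0], "gripper": 1}])

```text
time_s: 10.88
ee_pos: [0.5202, -0.2373, 0.1093]
ee_rot: [0.115, 0.993, 0.0, -0.0]
ft_force: [-0.5, -0.3, -1.8]
opening: 0.429
grasp_force: 46.1
```

carry_out(steps=[{"linear": [0, 0, 0.0025], "turn": [0, 0, 0], "gripper": 1}, {"linear": [0, 0, 0.005], "turn": [0, 0, 0], "gripper": 1}, {"linear": [0, 0, 0.005], "turn": [0, 0, 0], "gripper": 1}])

```text
time_s: 11.25
ee_pos: [0.5202, -0.2373, 0.1082]
ee_rot: [0.115, 0.993, 0.0, -0.0]
ft_force: [0.1, 0.2, -1.6]
opening: 0.424
grasp_force: 46.1
```

In the mouth with no side force. On to the seal.

carry_out(steps=[{"linear": [0, 0, 0.0025], "turn": [0, 0, 0], "gripper": 1}, {"linear": [0, 0, 0.005], "turn": [0, 0, 0], "gripper": 1}, {"linear": [0, 0, 0.0075], "turn": [0, 0, 0], "gripper": 1}, {"linear": [0, 0, 0.01], "turn": [0, 0, 0], "gripper": 1}, {"linear": [0, 0, 0.01], "turn": [0, 0, 0], "gripper": 1}])

```text
time_s: 11.88
ee_pos: [0.5202, -0.2373, 0.1062]
ee_rot: [0.115, 0.993, 0.0, -0.0]
ft_force: [0.2, -0.0, -1.5]
opening: 0.426
grasp_force: 46.1
```

carry_out(steps=[{"linear": [0, 0, 0.0025], "turn": [0, 0, 0], "gripper": 1}, {"linear": [0, 0, 0.005], "turn": [0, 0, 0], "gripper": 1}, {"linear": [0, 0, 0.005], "turn": [0, 0, 0], "gripper": 1}])

```text
time_s: 12.25
ee_pos: [0.5203, -0.2373, 0.1053]
ee_rot: [0.115, 0.993, -0.0, -0.0]
ft_force: [-0.6, -0.9, -1.1]
opening: 0.423
grasp_force: 46.1
```

carry_out(steps=[{"linear": [0, 0, 0.0025], "turn": [0, 0, 0], "gripper": 1}, {"linear": [0, 0, 0.005], "turn": [0, 0, 0], "gripper": 1}, {"linear": [0, 0, 0.005], "turn": [0, 0, 0], "gripper": 1}])

```text
time_s: 12.62
ee_pos: [0.5203, -0.2373, 0.1044]
ee_rot: [0.115, 0.993, -0.0, 0.0]
ft_force: [-1.1, 1.2, 2.1]
opening: 0.426
grasp_force: 46.8
```

carry_out(steps=[{"linear": [0, 0, 0.0025], "turn": [0, 0, 0], "gripper": 1}, {"linear": [0, 0, 0.005], "turn": [0, 0, 0], "gripper": 1}, {"linear": [0, 0, 0.005], "turn": [0, 0, 0], "gripper": 1}])

```text
time_s: 13.0
ee_pos: [0.5203, -0.2373, 0.1033]
ee_rot: [0.115, 0.993, -0.0, 0.0]
ft_force: [-1.1, -0.1, 2.9]
opening: 0.425
grasp_force: 47.0
```

carry_out(steps=[{"linear": [0, 0, 0.0025], "turn": [0, 0, 0], "gripper": 1}, {"linear": [0, 0, 0.005], "turn": [0, 0, 0], "gripper": 1}, {"linear": [0, 0, 0.005], "turn": [0, 0, 0], "gripper": 1}])

```text
time_s: 13.38
ee_pos: [0.5203, -0.2373, 0.1023]
ee_rot: [0.115, 0.993, -0.0, 0.0]
ft_force: [-0.6, -0.0, 3.1]
opening: 0.425
grasp_force: 47.2
```

carry_out(steps=[{"linear": [0, 0, 0.0025], "turn": [0, 0, 0], "gripper": 1}, {"linear": [0, 0, 0.005], "turn": [0, 0, 0], "gripper": 1}, {"linear": [0, 0, 0.005], "turn": [0, 0, 0], "gripper": 1}])

```text
time_s: 13.75
ee_pos: [0.5203, -0.2373, 0.1013]
ee_rot: [0.115, 0.993, -0.0, 0.0]
ft_force: [-0.4, -0.1, 3.0]
opening: 0.425
grasp_force: 47.4
```

carry_out(steps=[{"linear": [0, 0, 0.0025], "turn": [0, 0, 0], "gripper": 1}, {"linear": [0, 0, 0.0025], "turn": [0, 0, 0], "gripper": 1}, {"linear": [0, 0, 0.0025], "turn": [0, 0, 0], "gripper": 1}])

```text
time_s: 14.12
ee_pos: [0.5203, -0.2373, 0.1008]
ee_rot: [0.115, 0.993, -0.0, 0.0]
ft_force: [-0.6, 0.3, 5.1]
opening: 0.423
grasp_force: 47.6
```

carry_out(steps=[{"linear": [0, 0, 0.0025], "turn": [0, 0, 0], "gripper": 1}, {"linear": [0, 0, 0.0025], "turn": [0, 0, 0], "gripper": 1}, {"linear": [0, 0, 0.0025], "turn": [0, 0, 0], "gripper": 1}])

```text
time_s: 14.5
ee_pos: [0.5203, -0.2373, 0.1007]
ee_rot: [0.115, 0.993, -0.0, 0.0]
ft_force: [-3.1, 1.4, 11.6]
opening: 0.422
grasp_force: 49.7
```

Flush at about 12 N. Let the tabs spring out, staying in place.

carry_out(steps=[{"linear": [0, 0, 0.0], "turn": [0, 0, 0], "gripper": 0.05}, {"linear": [0, 0, 0.0025], "turn": [0, 0, 0], "gripper": 0.0}], force=20)

```text
time_s: 14.75
ee_pos: [0.5203, -0.2373, 0.0998]
ee_rot: [0.115, 0.993, -0.0, 0.0]
ft_force: [-0.3, 0.7, 4.0]
opening: 0.496
grasp_force: 8.7
```

carry_out(steps=[{"linear": [0, 0, 0.0025], "turn": [0, 0, 0], "gripper": -0.1}, {"linear": [0, 0, 0.0025], "turn": [0, 0, 0], "gripper": -0.2}, {"linear": [0, 0, 0.0025], "turn": [0, 0, 0], "gripper": -0.35}, {"linear": [0, 0, 0.0025], "turn": [0, 0, 0], "gripper": -0.5}, {"linear": [0, 0, 0.0025], "turn": [0, 0, 0], "gripper": -0.5}])

```text
time_s: 15.38
ee_pos: [0.5202, -0.2373, 0.0992]
ee_rot: [0.115, 0.993, 0.0, -0.0]
ft_force: [-0.1, -0.3, 0.5]
opening: 0.75
grasp_force: 0.0
```

```bash
python3 lk.py rel
```

```text
[ 0.52018616 -0.23726683  0.09918588] [ 1.15458650e-01  9.93312281e-01  3.06666098e-05 -1.08528879e-04] 15.375 [-0.1067364  -0.2672497   0.45771588] 0.7502111747676741 0.0
side crop origin 306 97
```

View pics/rel.png

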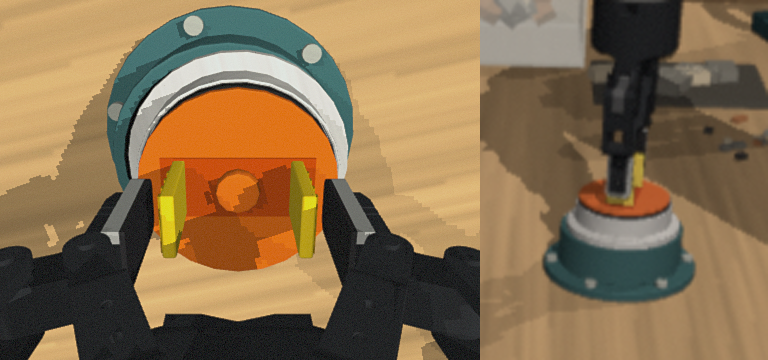

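The fingers are clear of both tabs, which have sprung out (wrist image tabs about (252,330) and (383,330)), and the cap sits flat on the collar. Retreat straight up and check how far the tabs are apart and whether the cap is level.

carry_out(steps=[{"linear": [0, 0, -0.1], "turn": [0, 0, 0], "gripper": -0.6}, {"linear": [0, 0, -0.3], "turn": [0, 0, 0], "gripper": -0.6}, {"linear": [-0.05, 0, -0.6], "turn": [0, 0, 0], "gripper": -0.6}, {"linear": [-0.05, 0, -0.6], "turn": [0, 0, 0], "gripper": -0.6}, {"linear": [-0.05, 0, -0.6], "turn": [0, 0, 0], "gripper": -0.6}])

```text
time_s: 16.1
ee_pos: [0.5298, -0.2395, 0.2193]
ee_rot: [0.115, 0.993, -0.0, 0.0]
ft_force: [-0.5, 0.2, -0.5]
opening: 0.8
grasp_force: 0.0
```

```bash
python3 - <<'E'
from h import *
s=robot.read_state();p=robot.snapshot("wrist");d=robot.snapshot("side");RT=wristRT(p,s)
print(s["ee_pos"],s["time_s"])
n,_,st,c=cv2.connectedComponentsWithStats(colour(p,(22,120,80),(35,255,255),(0,0,640,480)))
Y=[onz(p,c[i],.098,RT) for i in range(1,n) if st[i,4]>60];print(Y,[np.linalg.norm(a-Y[0]) for a in Y])
m=colour(p,(3,150,60),(17,255,255),(0,0,640,480))
k=max(cv2.findContours(m,0,1)[0],key=cv2.contourArea);e=cv2.fitEllipse(cv2.convexHull(k));print(e,onz(p,e[0],.0765,RT))
a=cv2.resize(p["frame"][100:400,120:520],(480,360));b=cv2.resize(d["frame"][130:230,320:410],(320,360),interpolation=2)
cv2.imwrite("pics/end.png",np.hstack([a,b])[:,:,::-1])
E
```

```text
[ 0.52982439 -0.23948615  0.21933318] 16.1
[array([ 0.51345235, -0.26087696]), array([ 0.52431037, -0.21538127])] [np.float64(0.0), np.float64(0.046773439035923084)]
((317.4920349121094, 208.07907104492188), (116.71698760986328, 118.79239654541016), 83.33404541015625) [ 0.51782913 -0.23787636]
```

View pics/end.png

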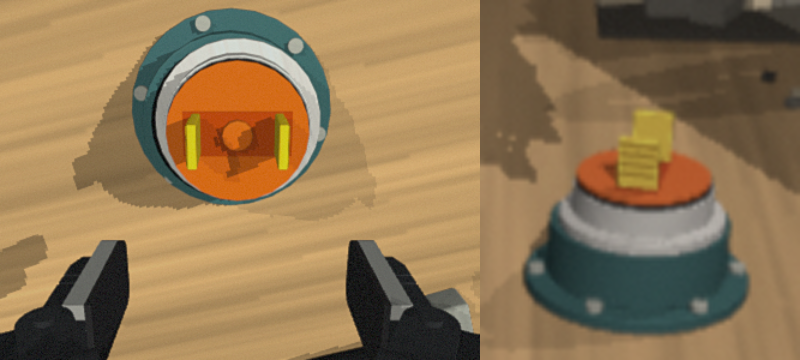

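The tabs are 46.8 mm apart between centres, fully sprung out, and the cap is level on the collar in both views. Handing in.

```bash
python3 -c "
from bench import robot
print(robot.hand_in())"
```

```text
the job is handed in; nothing more can be done
None
```

The orange cap is locked level in the port with both tabs sprung fully out, pressed at about 12 N by the wrist reading (limit 25 N), and the job was handed in at about 16 s; I saw no contact with the stone, hammer or tub, but took no final picture of them.

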